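# Pack a strap clamp level on the step block

### The job

The blank standing against the stops on the slotted plate is to be clamped for milling: stand the step block on the plate, on the other side of the stud from the blank, and lay the strap clamp over the stud, in line with the slots, with its nose well onto the blank and its heel on whichever step holds the strap level. Lay the strap down gently, do not push the blank off its stops, and leave everything else where it is; I will run the nut down myself.

Things in the scene. Friction and masses are not known exactly. Their poses are not given: they have to be found in the camera images.
- plate: Fixed steel plate on the bench, 246 x 150 x 25 mm, three 14 mm T-slots along its x. Origin: on its underside, straight below the stud; z up, x points from stud to blank. Its flat top, at z = 25 mm, spans x = -140 to 106, y = -75 to 75 mm; x below -15 mm is clear for the step block. A stop bar (x = 89 to 103 mm) and a side stop (y = 41 to 55 mm), both 20 mm high, locate the blank.
- stud_top (a point): Centre of the top end of the fixed M12 stud (13 mm over the thread) that stands upright in the plate's middle slot, on the plate's z axis: 76 mm above the plate's top, 101 mm above the bench.
- blank_spot (a point): Where the blank to be clamped stands: the centre of its underside, on the plate's top, at x = 58, y = 0 in the plate's frame. That blank covers x = 28 to 88 and y = -40 to 40 mm, so its near edge is 28 mm from the stud's axis. Fixed to the plate.
- blank_low: Loose aluminium blank, 60 (x) x 80 (y) x 26 mm high, 0.34 kg. Origin: centre of its underside; z up, x parallel to the plate's x. One of the three blanks stands against the stops; the other two wait on a 25 mm plywood board beyond the plate. Which is which changes.
- blank_mid: As blank_low, but 36 mm high, about 0.47 kg.
- blank_high: As blank_low, but 46 mm high, about 0.6 kg.
- step_block: Loose black steel step block, 54 (x) x 32 (y) x 46 mm, 0.4 to 0.6 kg, upright on the bench on the robot's right at the start. Origin: centre of its underside; z up. Three treads, 18 mm deep, rise towards +x: 26 mm high (x = -27 to -9), 36 mm (x = -9 to 9), 46 mm (x = 9 to 27). For a lower step to take the strap's heel the block must rise away from the stud.
- strap: Loose black steel strap clamp, 140 (x) x 40 (y) x 18 mm thick, 0.5 to 0.8 kg, flat on the bench on the robot's left at the start. Origin: centre of its underside; z up; the nose, narrowed to 22 mm, ends at x = 70 mm, the plain heel at x = -70 mm. A slot 16 mm wide goes through it from x = -15 to x = 42 mm. Balance point near x = -3 mm.
- strap_nose (a point): Middle of the end of the strap's nose, on its underside (strap x = 70 mm).
- strap_slot (a point): Middle of the strap's slot, on its underside (strap x = 13.5 mm).
- wrench: Bystander: a loose open-ended wrench, 190 mm, lying on the bench left of the strap.
- nut: Bystander: a loose hexagon collar nut, 28 mm wide and 18 mm high, lying on the bench on the right.
- caliper: Bystander: a loose digital caliper, 230 mm, lying flat on the bench right of the step block.
Mind the look-alikes: they are no part of the job. Leave any purple look-alike of the step_block alone.

How it is judged (in metres and radians):
At the end, for the whole second after the job is handed in: At rest: strap level within 0.04 rad, stud through its slot, in line with the slots within 0.15 rad, nose end 12 mm or more onto the blank and bearing on it, heel bearing on the step block, which stands upright (0.04 rad) on the plate across the stud from the blank (angle between each of strap, step_block's own z axis and vertical below 0.04 rad and angle between the x axis of strap and the x axis of plate, either way round below 0.15 rad and x of strap_nose in the frame of plate above 0.04 m and horizontal distance between strap_slot and stud_top below 0.025 m and z of strap in the frame of plate between 0.047 and 0.075 m and (contact force between strap and blank_low above 0.5 N or contact force between strap and blank_mid above 0.5 N or contact force between strap and blank_high above 0.5 N) and contact force between strap and step_block above 0.5 N and contact force between step_block and plate above 0.5 N and x of step_block in the frame of plate below -0.02 m and linear speed of each of strap, step_block below 0.02 m/s); the robot touches nothing.
It fails at once if a blank is shifted by more than 6 mm (distance of any of blank_low, blank_mid, blank_high from where it was at the start of the episode above 0.006 m).
It fails at once if the strap is dropped over the stud instead of laid down (moving faster than 0.45 m/s there) (horizontal distance between strap_slot and stud_top below 0.04 m and z of strap in the frame of plate below 0.12 m and linear speed of strap above 0.45 m/s).
It fails at once if the wrench, nut or caliper is moved by more than 15 mm (distance of any of wrench, nut, caliper from where it was at the start of the episode above 0.015 m).
It also fails if it takes over 64 s, if anything falls off the work surface, if the arm or the gripper's body presses on something with over 40 N, if the wrist force passes 120 N, or if a joint passes its speed limit or range.

### The arm

A 6-joint arm with a two-finger parallel gripper is mounted at the origin on the work surface. World frame = base frame: x ahead of the robot, y to its left, z up, the work surface at z = 0. Lengths are in mm, angles in rad, forces in N, time in s.
With the tool pointing down it reaches from about 400 to 825 mm from the base axis. Payload 7 kg.
Tool frame: the origin (TCP) lies at the very end of the fingers, on their centre line; the grasp point (between the pads) lies 19 mm behind it; z points along the fingers, y is the line along which they close (so a half turn about z gives the same grasp; the last joint's range is limited). The gripper opens to 88 mm and grips with 3 to 60 N. Pads are 19 mm wide; open, the fingers measure 130 mm over their backs; the gripper's body (78 mm by 193 mm) begins 47 mm behind the grasp point.
Start: joints at [1.437, 0.359, 0.012, 0, -1.224, -0.288], TCP at [276.353, 615.812, 226.561] pointing down, gripper open.
Joint ranges: [-3.07, 3.07], [-1.43, 2.12], [-1.02, 1.25], [-3.03, 1.67], [-3.05, -0], [-3.03, 3.03]. Speed limits (rad/s): [2.39, 2.39, 3.01, 3.14, 3.14, 3.14].

### API

Orientations are given as a unit quaternion [x, y, z, w].
In Python, from plant import bot gives the robot as it stands. Calls block until the motion is done:
- bot.move_ptp(position, orientation): joint-space move of the TCP to a pose.
- bot.line_to(position, velocity=150, ori=None): straight line of the TCP; ori=None keeps the orientation; velocity is the mean speed in mm/s.
- bot.move_joints(angles): joint-space move.
- bot.move_gripper(opening, force=None): finger opening in mm; force is the grip in N (None keeps the last); returns when the fingers have stopped.
- bot.pause(seconds).
- bot.solve_ik(position, orientation): joint angles nearest the present ones, or None.
- bot.read_state(): the state.
- bot.camera(name): name is "side" or "top"; returns the picture (480x640x3 uint8, red, green, blue); there is no depth.
- bot.get_calibration(name): a dict with "fx", "fy", "cx", "cy" (pixels), "view" (4x4, takes a point from world to camera coordinates). Camera axes: x right, y up, looking along -z (the intrinsics and any distortion apply to the point x, -y, -z); pixel columns grow to the right and rows downward; lengths in mm; the calibration is good to about 2 mm. A picture is of the moment at which its call begins. get_calibration takes no time and is no camera call.
A pose or a line that the arm cannot do raises bot.Unreachable and nothing moves.
- bot.close_job(): hands the job in; it is judged then, once.
The state is a dict: "t": time; "joint_pos": joint angles; "qvel": joint speeds; "tau": joint torques, N m; "tcp_pos": TCP position; "eef_rot": TCP orientation; "contact_force": force on the tool from outside, world axes, zero at the start; "moment": the same for the moment, N m; "width": finger opening in mm; "finger_force": force on a finger pad.
Only numpy, scipy, OpenCV 4.12 (cv2) and the standard library are available. Lean on these libraries where they do the work, as an engineer would, in place of code of your own. Each camera call takes 0.05 s, during which the arm holds its last target. There are 200 camera calls.

## Working session

There is one attempt and no reset: what is moved stays moved. The work goes in short steps, each a Python script; the robot and the scene stay as the last script left them, time stands still between calls to the robot, and variables do not carry over. Pictures are saved under pics/ and viewed, at most 10 in all, crops included, and the job is handed in when it is done.

```bash
ls; mkdir -p pics; python3 - <<'E'
from plant import bot
import cv2,json
for n in("top","side"):
    im=bot.camera(n); cv2.imwrite(f"pics/{n}0.png",im[:,:,::-1]); c=bot.get_calibration(n); print(n,{k:(v if not hasattr(v,'tolist') else v.tolist()) for k,v in c.items()})
s=bot.read_state(); print(s)
E
```

```text
pics
top {'fx': 600.1114206451526, 'fy': 600.1114206451526, 'cx': 329.63942737632397, 'cy': 234.88511245142521, 'view': [[0.013277442065841881, -0.9999006896118804, 0.004724451912607254, -5.512494395996326], [0.9934344617789395, 0.013728216185237275, 0.11357599319557157, -586.644943364074], [-0.11362957221681923, 0.00318543467327681, 0.9935180790120355, -1732.0509078353268], [0.0, 0.0, 0.0, 1.0]]}
side {'fx': 545.5942145648278, 'fy': 545.5942145648278, 'cx': 318.9785828527489, 'cy': 249.82426040735928, 'view': [[0.9879306985541118, -0.15487541463315901, -0.00255749811178724, -568.4506383407613], [0.0828546910639285, 0.5144251527817418, 0.8535232055159265, -150.9937994554923], [-0.13087411899640694, -0.8434336773734428, 0.5210485551743, -1179.740232462568], [0.0, 0.0, 0.0, 1.0]]}
{'t': 0.1, 'joint_pos': array([ 1.43709284e+00,  3.59357944e-01,  1.11860803e-02, -3.20154514e-04,
       -1.22407651e+00, -2.88103074e-01]), 'qvel': array([ 0.00130709, -0.00182488,  0.00057895,  0.00070423,  0.0012267 ,
        0.00081882]), 'tau': array([-9.53299823e-04, -5.84162629e+01,  2.93749630e+01,  7.01538831e+00,
        1.01461881e-02, -4.21699770e-05]), 'tcp_pos': array([276.19465937, 615.45450287, 225.70215989]), 'eef_rot': array([ 9.77830537e-01, -2.09396492e-01, -9.40702499e-05,  7.35471235e-04]), 'contact_force': array([-0.41428164, -0.47297249,  0.35178736]), 'moment': array([-0.02257792, -0.02648104, -0.02571643]), 'finger_force': 0.0, 'width': 87.52355776508894}
```

View pics/top0.png

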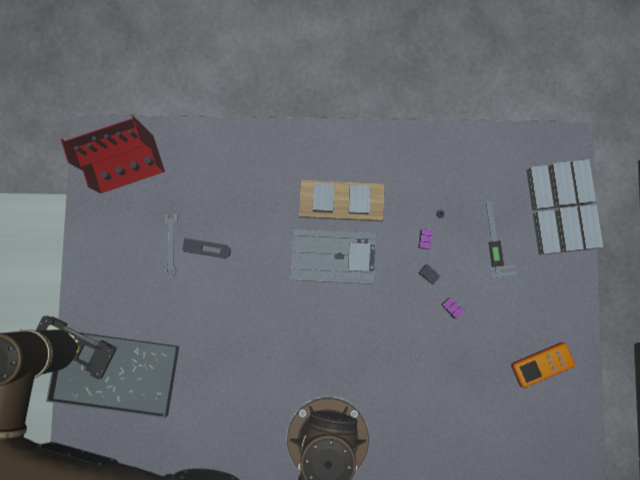

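View pics/side0.png

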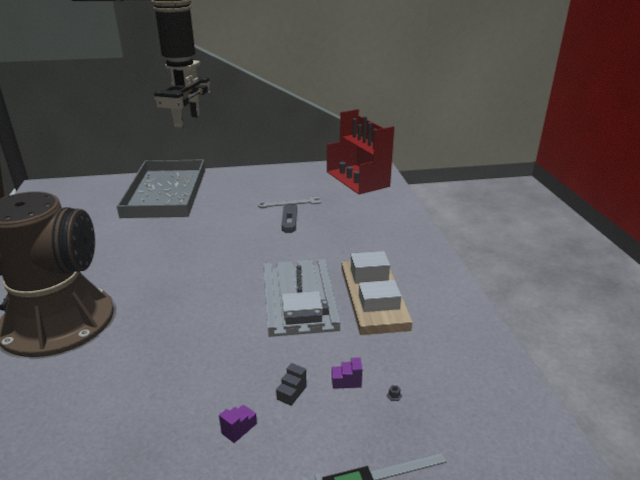

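The top view shows the strap at (206,248), the plate at (333,256) with the blank at (360,256), and the stud at about (339,256). Three things could be the step block: black at (429,274), purple at (426,239) and purple at (453,308). The black one fits, since the text says black steel and the purple ones are look-alikes. I'll confirm with enlarged crops.

```bash
cat > h.py <<'E'
import numpy as np,cv2
def crop(im,u,v,w,h,s,g=1.6):
    c=cv2.resize(im[v:v+h,u:u+w,::-1],None,fx=s,fy=s,interpolation=cv2.INTER_CUBIC)
    return np.clip(255*(c/255.)**(1/g),0,255).astype(np.uint8)
E
python3 - <<'E'
from h import *
t=cv2.imread("pics/top0.png")[:,:,::-1]; s=cv2.imread("pics/side0.png")[:,:,::-1]
a=np.hstack([crop(t,180,225,60,50,6.6667),crop(t,405,250,60,45,6.6667)[:300,:400] if 0 else crop(t,405,250,60,50,6.6667)])
b=np.hstack([crop(s,270,195,60,40,6.6667)[:266],crop(s,262,355,60,50,6.6667)[:266]])
cv2.imwrite("pics/c1.png",np.vstack([a[:330],b]))
a=crop(t,285,222,100,66,8); 
cv2.imwrite("pics/c2.png",a)
b=crop(s,256,252,90,85,7); cv2.imwrite("pics/c3.png",b); print(a.shape,b.shape)
E
```

```text
(528, 800, 3) (595, 630, 3)
```

View pics/c1.png

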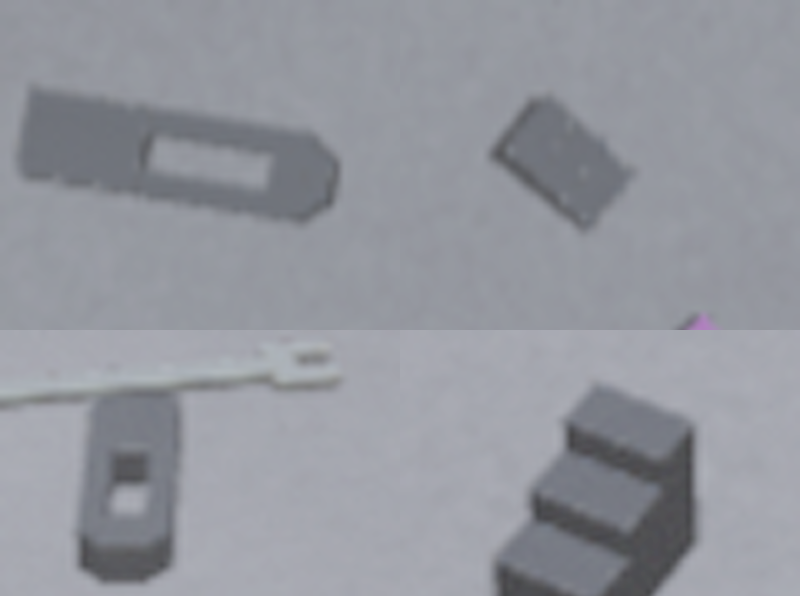

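View pics/c2.png

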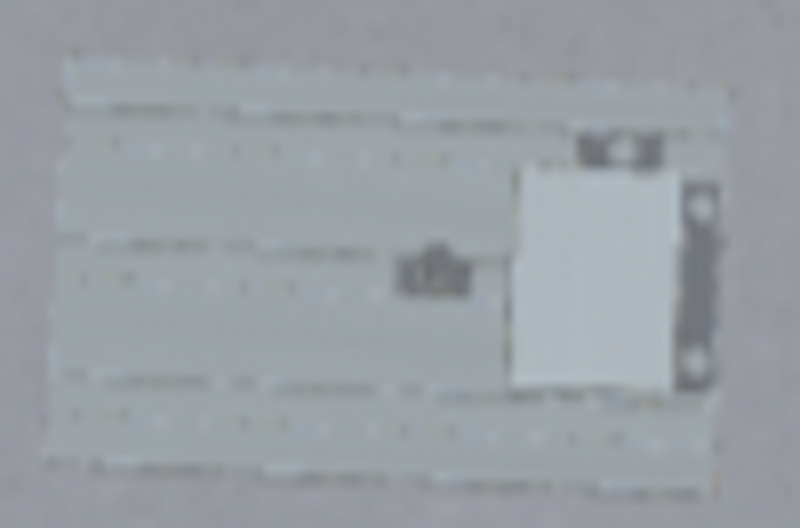

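View pics/c3.png

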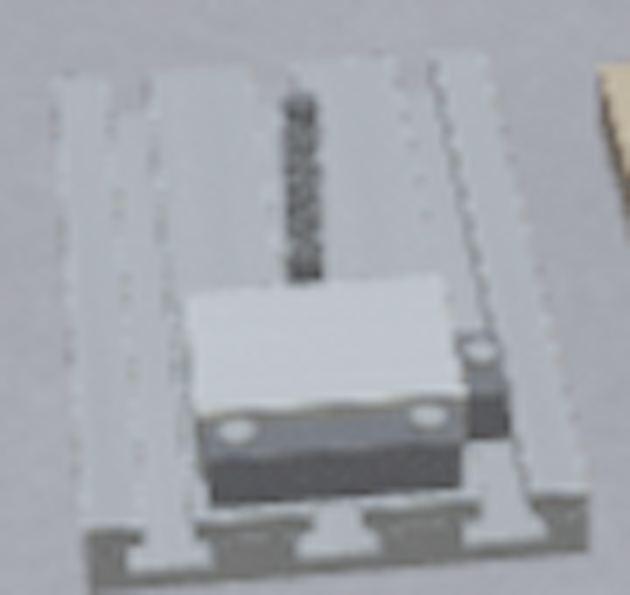

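The crops confirm it: the step block is the black one. Its three treads rise toward the upper left in the top view. The strap's nose points right in the top view, toward the plate. The plate is turned about 3°, and the blank stands against both stops. Next I'll fit poses in both views at once.

```bash
cat >> h.py <<'E'
from scipy.optimize import least_squares,minimize
from plant import bot
CAL={n:bot.get_calibration(n) for n in("top","side")}
def proj(n,P):
    c=CAL[n]; V=np.array(c["view"]); q=np.atleast_2d(P)@V[:3,:3].T+V[:3,3]
    return np.c_[c["fx"]*q[:,0]/-q[:,2]+c["cx"], c["fy"]*-q[:,1]/-q[:,2]+c["cy"]]
def T(P,x,y,z,a):
    P=np.atleast_2d(P).astype(float); c,s=np.cos(a),np.sin(a)
    return np.c_[x+c*P[:,0]-s*P[:,1], y+s*P[:,0]+c*P[:,1], z+P[:,2]]
def unproj(n,uv,z):
    return least_squares(lambda p:(proj(n,[p[0],p[1],z])[0]-uv),[600,0]).x
def px(U,V,u0,v0,s): return np.c_[(np.array(U)+.5)/s-.5+u0,(np.array(V)+.5)/s-.5+v0]
ST=[(-70,-20),(-70,20),(58,20),(70,11),(70,-11),(58,-20)]
SL=[(-15,-8),(-15,8),(42,8),(42,-8)]
S=8
def fill(m,p,u0,v0,v=255,hull=True):
    p=((p-[u0,v0]+.5)*S-.5); p=np.round(p*16).astype(np.int32).reshape(-1,1,2)
    if hull:p=cv2.convexHull(p)
    cv2.fillPoly(m,[p],v,shift=4)
def ext(o,z0,z1): return np.array([(x,y,z) for z in(z0,z1) for x,y in o],float)
def render(obj,n,pose,box):
    u0,v0,w,h=box; m=np.zeros((h*S,w*S),np.uint8)
    if obj=="strap":
        fill(m,proj(n,T(ext(ST,0,18),*pose)),u0,v0)
        a=m*0;b=m*0
        fill(a,proj(n,T(ext(SL,0,0),*pose)),u0,v0);fill(b,proj(n,T(ext(SL,18,18),*pose)),u0,v0); m[(a&b)>0]=0
    else:
        for x0,x1,z in((-27,-9,26),(-9,9,36),(9,27,46)):
            fill(m,proj(n,T(ext([(x0,-16),(x0,16),(x1,16),(x1,-16)],0,z),*pose)),u0,v0)
    return cv2.resize(m,(w,h),interpolation=cv2.INTER_AREA)/255.
def fit(obj,ims,boxes,p0,zfix=None):
    tg={}
    for n,(u0,v0,w,h) in boxes.items():
        g=cv2.cvtColor(ims[n][v0:v0+h,u0:u0+w],cv2.COLOR_RGB2GRAY).astype(float)
        bg=np.median(g); fg=np.percentile(g,4 if n=="side" else 4) if 0 else None
        tg[n]=(g,bg)
    def cost(p):
        z=p[3] if zfix is None else zfix; e=0
        for n in boxes:
            g,bg=tg[n]; m=render(obj,n,(p[0],p[1],z,p[2]),boxes[n])
            t=np.clip((bg-g)/(.7*(bg-DARK[n])),0,1); e+=((m-t)**2).sum()
        return e
    d=[8,8,.1]+([6] if zfix is None else [])
    p=np.array(p0[:3]+([p0[3]] if zfix is None else []),float)
    for k in range(3):
        sx=np.vstack([p]+[p+np.eye(len(p))[i]*d[i]/(k+1) for i in range(len(p))])
        r=minimize(cost,p,method="Nelder-Mead",options=dict(initial_simplex=sx,xatol=.02,fatol=1e-3,maxiter=400)); p=r.x
    return p,r.fun
DARK={"top":50,"side":40}
E
python3 - <<'E'
from h import *
ims={n:cv2.imread(f"pics/{n}0.png")[:,:,::-1].copy() for n in("top","side")}
for n,b in(("top",(183,238,45,20)),("top",(418,262,24,24)),("side",(280,202,18,30)),("side",(275,362,34,44))):
    g=cv2.cvtColor(ims[n][b[1]:b[1]+b[3],b[0]:b[0]+b[2]],cv2.COLOR_RGB2GRAY);print(n,np.percentile(g,[2,10,25,50,75,95]))
# plate: points from crops c2 (s=8) and c3 (s=7)
pt=px([65,728,715,45],[58,92,495,458],285,222,8); ps=px([490,587,85,57],[55,493,528,78],256,252,7)
C=np.array([(-140,75,0),(106,75,0),(106,-75,0),(-140,-75,0)])
bt=px([517,683,672,512],[168,175,388,385],285,222,8); bs=px([443,467,198,187],[278,388,410,300],256,252,7)
B=np.array([(28,40,0),(88,40,0),(88,-40,0),(28,-40,0)])
ss=px([301],[97],256,252,7)
def res(p,full=False):
    x,y,a,zt,h=p
    r=[proj("top",T(C,x,y,zt,a))-pt,proj("side",T(C,x,y,zt,a))-ps,proj("top",T(B,x,y,zt+h,a))-bt,proj("side",T(B,x,y,zt+h,a))-bs]
    return r if full else np.concatenate(r).ravel()
q=unproj("top",px([435],[270],285,222,8)[0],25)
r=least_squares(res,[*q,-np.pi/2-.05,25,36],loss="soft_l1"); print("plate x y yaw ztop h",r.x.round(3)); print(*[np.round(k,1).tolist() for k in res(r.x,True)],sep="\n")
x,y,a=r.x[:3]; print("stud side resid",proj("side",[x,y,101])[0]-ss[0],"stud top pred",proj("top",[x,y,101]),proj("top",[x,y,25]),px([435],[250],285,222,8))
print(unproj("top",(206,248),18),unproj("top",(429,274),30))
E
```

```text
top [ 70.  72.  73.  80. 111. 115.]
top [ 55.5  71.   73.  108.  112.  114. ]
side [ 46.  50.  78.  83. 109. 136.]
side [ 37.  39.  45.  81. 130. 133.]
plate x y yaw ztop h [526.931 -25.645  -1.609  24.583  26.281]
[[0.2, -1.0], [0.3, -1.0], [-0.2, -0.6], [-0.3, -0.3]]
[[-0.9, -0.5], [0.3, -0.1], [-0.5, 0.5], [-0.3, 0.2]]
[[0.2, -1.0], [0.0, -0.8], [0.2, 0.1], [-0.5, -0.6]]
[[-0.4, -0.3], [-0.4, 0.8], [-0.6, 0.5], [-0.7, -0.8]]
stud side resid [-0.11011743  0.34003896] stud top pred [[339.43175093 253.35111883]] [[338.89141364 255.49336218]] [[338.9375 252.8125]]
[544.34155912 367.50437608] [ 475.80767865 -290.02782764]
```

```bash
sed -i 's/^DARK=.*/DARK={"top":72,"side":82}/; s/\.7\*(bg-DARK/.9*(bg-DARK/; s/bg=np.median(g);/bg=np.median(np.r_[g[0],g[-1]]);/' h.py
python3 - <<'E'
from h import *
ims={n:cv2.imread(f"pics/{n}0.png")[:,:,::-1].copy() for n in("top","side")}
J={"strap":({"top":(178,232,58,34),"side":(274,196,32,42)},[544,367,-1.7,0]),"block":({"top":(414,258,32,32),"side":(268,358,46,52)},[476,-290,.75,0])}
for o,(b,p) in J.items():
    for z in(None,0): print(o,z,*[np.round(k,3) for k in fit(o,ims,b,p,z)])
    for n in b: print("  only",n,*[np.round(k,3) for k in fit(o,ims,{n:b[n]},p,0)])
E
```

```text
strap None [545.278 367.354  -1.724   0.879] 55.768
strap 0 [545.082 368.021  -1.718] 56.828
  only top [544.602 367.519  -1.723] 8.731
  only side [547.083 368.793  -1.728] 30.869
block None [ 478.299 -290.981    0.896   -0.778] 18.327
block 0 [ 478.221 -291.566    0.896] 18.871
  only top [ 476.195 -291.523    0.901] 3.519
  only side [ 478.639 -291.578    0.899] 5.187
```

Both objects sit on the bench (fitted z within 1 mm of 0), and the blank is blank_low (26.3 mm measured), so the heel goes on the 26 mm tread. First I'll place the step block at plate x = -92, rising away from the stud.

```bash
cat > r.py <<'E'
import numpy as np
from plant import bot
PL=np.array([526.9,-25.6]); A=-1.609
def q(psi): return [np.cos(psi/2),np.sin(psi/2),0,0]
def pw(x,y): return PL+np.array([np.cos(A)*x-np.sin(A)*y,np.sin(A)*x+np.cos(A)*y])
def rot(d,a): return np.array([np.cos(a)*d[0]-np.sin(a)*d[1],np.sin(a)*d[0]+np.cos(a)*d[1]])
def st(m=""):
    s=bot.read_state(); print(m,"t%.1f"%s["t"],"tcp",np.round(s["tcp_pos"],1),"F",np.round(s["contact_force"],1),"w%.1f f%.1f"%(s["width"],s["finger_force"]));return s
def down(xy,z0,z1,lim=4,step=1.0,v=30,xylim=None):
    f0=bot.read_state()["contact_force"]
    z=z0
    while z>z1:
        z=max(z-step,z1); bot.line_to([*xy,z],velocity=v)
        d=bot.read_state()["contact_force"]-f0
        if d[2]>lim or (xylim and np.hypot(*d[:2])>xylim): return z,d
    return z,d
E
python3 - <<'E'
from r import *
b=np.array([478.2,-291.4]); y=.896; g=b+rot((3,0),y)
Q=q(y-np.pi)
bot.move_ptp([*g,130],Q); st("above")
bot.line_to([*g,8],velocity=120); st("down")
bot.move_gripper(20,force=40); bot.pause(.2); st("grip")
bot.line_to([*g,130],velocity=200); s=st("lift")
import cv2
for n in("top","side"): cv2.imwrite(f"pics/{n}1.png",bot.camera(n)[:,:,::-1])
E
```

```text
above t3.4 tcp [ 480.5 -288.6  130.1] F [-0.4  0.8  0.8] w87.4 f0.0
down t4.5 tcp [ 480.6 -289.2    8.6] F [ 0.4 -0.7  0.3] w87.8 f0.0
grip t5.7 tcp [ 480.1 -289.1    8. ] F [-0.3 -0.5 -0.5] w32.1 f40.0
lift t6.4 tcp [ 478.9 -288.5  128.5] F [-0.7  0.1 -6.3] w31.4 f40.0
```

```bash
python3 - <<'E'
from r import *
import cv2
g=pw(-92-3,0); Q=q(A)
bot.move_ptp([*g,130],Q); st("above")
bot.line_to([*g,38],velocity=120); bot.pause(.1)
print(down(g,38,31.5,step=.75)); st("down")
bot.move_gripper(60); bot.pause(.1); st("open")
bot.line_to([*g,150],velocity=200)
s=np.array([545.1,367.8]);ys=-1.72; k=s+rot((-3,0),ys)
bot.move_ptp([*k,130],q(ys)); st("strap")
for n in("top","side"): cv2.imwrite(f"pics/{n}2.png",bot.camera(n)[:,:,::-1])
from h import crop
t=cv2.imread("pics/top2.png")[:,:,::-1]; s=cv2.imread("pics/side2.png")[:,:,::-1]
a=crop(t,285,222,100,60,4); b=crop(s,256,250,95,88,6)
c=np.zeros((b.shape[0],970,3),np.uint8); c[:240,:400]=a; c[:,400:]=b
cv2.imwrite("pics/c4.png",cv2.resize(c,None,fx=.82,fy=.82,interpolation=cv2.INTER_AREA))
E
```

```text
above t7.9 tcp [530.5  68.5 129.8] F [ 0.1 -0.6 -4.9] w31.5 f40.0
(32.0, array([-3.59991584, -0.53896906, 11.94494001]))
down t10.9 tcp [530.7  69.4  32.9] F [-4.2 -0.3  7.4] w31.8 f40.0
open t11.7 tcp [530.5  69.3  32. ] F [-0.2  0.7 -0.5] w59.7 f0.0
strap t13.6 tcp [545.5 369.6 129.7] F [-0.2 -0.5 -0.5] w60.0 f0.0
```

View pics/c4.png

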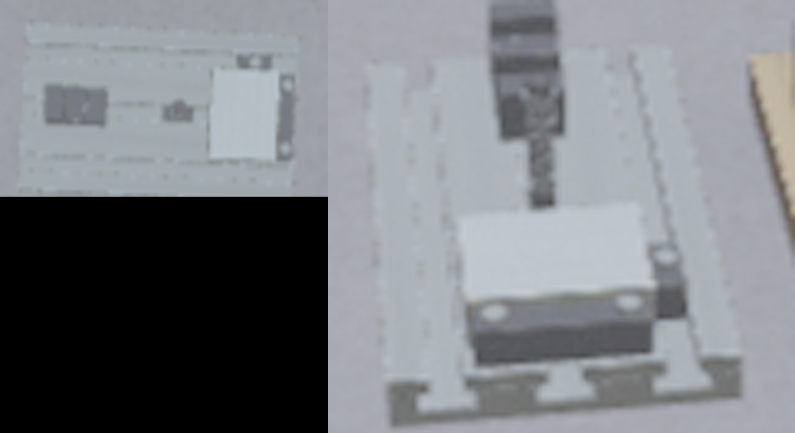

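The block stands on the plate (front foot at about (532,135) in the crop), rising away from the stud and in line with it. Its gripped position is now known from the robot, so I'll use it to find the camera-to-robot offset, then grasp the strap.

```bash
python3 - <<'E'
from r import *
from h import *
ims={n:cv2.imread(f"pics/{n}2.png")[:,:,::-1].copy() for n in("top","side")}
g=pw(-92,0); print("robot block",g.round(1))
b={"top":(294,244,28,20),"side":(281,236,22,28)}
for n in b:
    r=fit("block",ims,{n:b[n]},[*g,A+np.pi,25],25); print(n,*[np.round(k,3) for k in r], "expected px",proj(n,[*g,25]).round(1))
s=np.array([545.1,367.8]);ys=-1.72; k=s+rot((-3,0),ys)
bot.line_to([*k,2],velocity=100); st("at")
bot.move_gripper(30,force=45); bot.pause(.2); st("grip")
bot.line_to([*k,20],velocity=60); st("l20"); bot.line_to([*k,170],velocity=200); st("lift")
t=pw(-11,0); bot.move_ptp([*t,170],q(A)); st("hover"); bot.line_to([*t,110],velocity=100); bot.pause(.2); st("low")
for n in("top","side"): cv2.imwrite(f"pics/{n}3.png",bot.camera(n)[:,:,::-1])
t=cv2.imread("pics/top3.png")[:,:,::-1]; s=cv2.imread("pics/side3.png")[:,:,::-1]
a=crop(t,295,222,80,60,5); b=crop(s,265,205,80,120,5)
c=np.zeros((600,800,3),np.uint8); c[:300,:400]=a; c[:,400:]=b
cv2.imwrite("pics/c5.png",c)
E
```

```text
robot block [530.4  66.3]
top [529.006  65.549   1.566] 2.783 expected px [[307.7 253.9]]
side [531.878  64.837   1.591] 1.184 expected px [[295.8 271.6]]
at t15.1 tcp [545.9 371.2   2.8] F [ 0.  -0.5  1.3] w60.1 f0.0
grip t15.8 tcp [545.8 370.9   2.3] F [-0.  -0.8  4. ] w39.5 f45.0
l20 t16.2 tcp [545.4 370.8  20.1] F [ 0.2  0.  -6.4] w39.7 f45.0
lift t17.1 tcp [544.6 370.1 168.3] F [-0.1 -0.2 -6.1] w39.3 f45.0
hover t18.6 tcp [527.9 -13.8 170. ] F [ 0.7  1.1 -6.9] w39.1 f45.0
low t19.5 tcp [527.8 -14.5 110.7] F [-0.1  0.4 -6.3] w39.4 f45.0
```

View pics/c5.png

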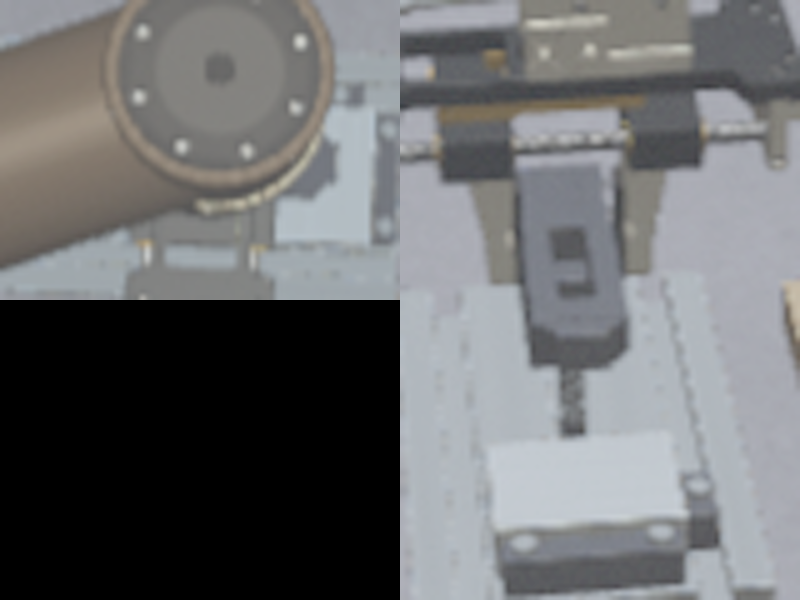

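The strap is held above the stud: nose at about (575,345) in the crop, stud below it at about (571,400), and the slot still clear of it. The gripper hides the top view. Next I'll measure the strap's lateral offset from the stud in the side view, where camera bias cancels.

```bash
python3 - <<'E'
from r import *
from h import *
i0=cv2.imread("pics/side0.png")[:,:,::-1].copy(); i3=cv2.imread("pics/side3.png")[:,:,::-1].copy()
# stud centre column by row from side0
g=cv2.cvtColor(i0,cv2.COLOR_RGB2GRAY).astype(float)
rows=range(268,290); c=[]
for v in rows:
    r=g[v,291:308]; w=np.clip(.93*np.median(r)-r,0,None); c.append((w*np.arange(291,308)).sum()/w.sum())
k=np.polyfit(list(rows),c,1); print("stud cols",np.round(c,1))
# stud x in world: fit (x) with y=-25.6 at several heights
def m(p):
    P=proj("side",[[p[0],-25.6,z] for z in range(45,98,6)]); return P[:,0]-np.polyval(k,P[:,1])
f=least_squares(m,[527]); print("stud x by side cam",f.x,np.abs(f.fun).max())
t=pw(-11,0); o=pw(-8,0)
for box in((286,245,36,34),(286,238,36,38)):
  for z in(107.5,108.5):
    r=fit("strap",{"side":i3},{"side":box},[*o,A,z],z); print(z,*[np.round(j,3) for j in r]," robot origin",o.round(2))
  print(fit("strap",{"side":i3},{"side":box},[*o,A,108],None))
    # lateral offset along plate y at stud x
E
```

```text
stud cols [298.5 298.7 298.6 298.5 298.5 298.4 298.3 298.5 298.6 298.8 298.6 298.6
 298.8 298.6 298.6 298.9 298.9 298.7 299.  299.4 299.  298.9]
stud x by side cam [526.69746882] 0.027533482547710264
107.5 [526.272 -15.173  -1.599] 221.443  robot origin [527.21 -17.61]
108.5 [524.74  -16.268  -1.566] 221.577  robot origin [527.21 -17.61]
(array([527.29819624,  10.18626091,  -1.57294326,  89.50300884]), np.float64(217.42819105662116))
107.5 [526.004 -21.956  -1.596] 200.676  robot origin [527.21 -17.61]
108.5 [525.842 -23.519  -1.592] 200.749  robot origin [527.21 -17.61]
(array([527.12030671, -12.00378272,  -1.5966899 , 102.41430566]), np.float64(201.95488914520058))
```

```bash
python3 - <<'E'
from r import *
from h import *
i3=cv2.imread("pics/side3.png")[:,:,::-1].copy(); g=cv2.cvtColor(i3,cv2.COLOR_RGB2GRAY).astype(float)
o=pw(-8,0)
box=(280,236,45,46); m=render("strap","side",(*o,108.3,A),box)
def edges(r):  # r: profile high inside; outermost .5 crossings
    i=np.where(r>.5)[0]; a,b=i[0],i[-1]
    return a-(r[a]-.5)/(r[a]-r[a-1]), b+(r[b]-.5)/(r[b]-r[b+1])
for v in range(240,276,2):
    mr=m[v-236]; p=np.array(edges(mr))+280 if mr.max()>.5 else [0,0]
    row=g[v,280:325]; q_=np.round(row[3:]).astype(int)
    print(v,"pred",np.round(p,2)," ",*q_[:38])
# overlay
s=8; c=crop(i3,272,230,60,60,s)
def dr(P,col,cl=True):
    uv=proj("side",P); uv=((uv-[272,230]+.5)*s-.5).round().astype(np.int32); cv2.polylines(c,[uv.reshape(-1,1,2)],cl,col,1)
dr(T(ext(ST,18,18),*o,108.3,A),(0,0,255)); dr(T(ext(ST,0,0),*o,108.3,A),(0,255,255)); dr(T(ext(SL,18,18),*o,108.3,A),(0,255,0))
dr(np.array([[*PL,25],[*PL,101]]),(255,0,255),False)
cv2.imwrite("pics/c6.png",c)
E
```

```text
240 pred [286.43 304.62]   39 38 43 45 50 65 82 86 84 84 85 86 87 84 84 84 84 83 83 85 86 84 107 117 90 61 70 83 84 85 88 88 87 89 91 119 135 136
242 pred [286.5  305.11]   86 87 88 88 75 67 77 86 85 83 85 86 83 85 86 83 84 81 82 85 85 87 96 109 85 47 60 79 89 88 86 88 88 89 103 125 137 136
244 pred [286.55 305.47]   88 87 87 88 72 43 69 88 86 84 84 85 84 85 85 84 85 85 83 86 84 86 103 127 103 38 52 75 88 89 88 88 87 88 116 134 137 137
246 pred [286.68 305.75]   89 87 87 89 70 43 68 85 86 87 86 86 86 84 85 85 84 84 84 85 85 86 87 100 84 36 53 76 89 88 88 88 87 90 121 138 137 137
248 pred [287.06 306.29]   88 87 88 87 72 42 69 85 85 86 85 87 86 86 86 86 85 86 86 84 85 85 87 100 83 37 53 77 89 89 88 88 91 126 142 138 138 137
250 pred [287.36 306.54]   88 88 89 88 70 40 69 86 86 87 85 82 75 73 70 66 65 64 67 80 84 86 86 86 66 40 64 106 111 94 91 89 89 121 139 139 139 140
252 pred [287.52 306.92]   90 88 94 117 100 44 58 80 85 87 88 75 55 49 50 48 47 48 48 70 86 86 87 85 74 47 53 86 99 90 90 88 106 129 138 138 138 139
254 pred [287.73 307.4 ]   89 90 90 99 87 52 59 82 86 85 85 78 61 49 4
[... 931 characters left out ...]
86 87 89 86 88 88 88 89 121 145 153 153 149 148 148 149 120 124 151
268 pred [289.58 309.97]   150 150 149 148 150 150 115 49 75 87 88 87 88 84 81 84 79 77 84 84 84 81 82 83 83 81 78 93 132 152 140 141 150 149 150 130 130 149
270 pred [289.82 310.  ]   150 150 148 148 148 150 124 71 54 58 61 73 80 85 87 88 89 87 87 89 90 86 85 82 70 58 53 80 130 150 156 155 149 148 149 149 121 123
272 pred [290.24 310.18]   151 149 149 149 149 150 127 74 49 48 46 47 47 60 67 63 64 65 65 68 67 66 67 61 51 50 47 82 130 150 150 140 140 148 148 148 130 143
274 pred [290.46 310.2 ]   150 149 150 148 148 149 145 112 46 46 48 47 44 48 49 53 50 49 50 51 48 51 50 49 51 50 46 82 130 151 150 149 150 150 149 149 145 122
```

View pics/c6.png

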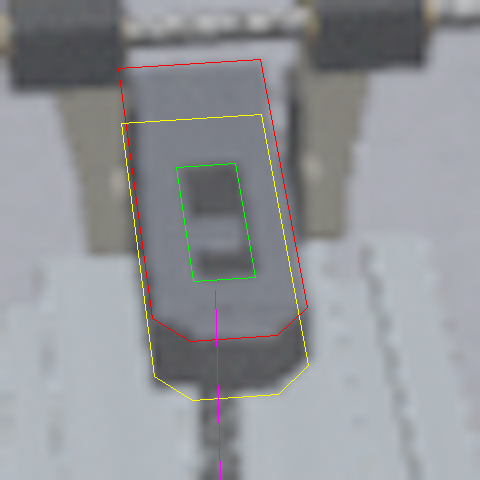

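In the overlay, the real slot sits about 7 crop px (about 0.9 px, or 2 mm) to the right of the robot's prediction. That agrees with the side camera's +1.5 mm bias at the block. I'll tighten the stud measurement the same way.

```bash
python3 - <<'E'
from r import *
from h import *
def ed(row,u0,bgL,bgR,dk):
    # outer half-level crossings of dark run
    d=row<dk; i=np.where(d)[0]; a,b=i[0],i[-1]
    tL=(bgL+row[a])/2; tR=(bgR+row[b])/2
    x=np.arange(len(row))+u0
    L=np.interp(-tL,-row[a-2:a+1][::1],x[a-2:a+1]); R=np.interp(tR,row[b:b+3],x[b:b+3]); return L,R
i0=cv2.imread("pics/side0.png")[:,:,::-1].copy(); g0=cv2.cvtColor(i0,cv2.COLOR_RGB2GRAY).astype(float)
for v in range(267,291,3): print(v,*g0[v,291:308].astype(int))
c=[]
rows=range(268,288)
for v in rows:
    r=g0[v,291:308]; w=np.clip(.75*np.median(r)-r,0,None); c.append((w*np.arange(291,308)).sum()/w.sum())
k=np.polyfit(list(rows),c,1)
f=least_squares(lambda p:(lambda P:P[:,0]-np.polyval(k,P[:,1]))(proj("side",[[p[0],-25.6,z] for z in range(45,98,6)])),[527]); print("stud x side",f.x)
i3=cv2.imread("pics/side3.png")[:,:,::-1].copy(); g=cv2.cvtColor(i3,cv2.COLOR_RGB2GRAY).astype(float)
o=pw(-8,0)
for dx in(0,1,2,3):   # predicted visible slot-hole columns for shifted strap
    P=proj("side",T(ext(SL,18,18),o[0]+dx,o[1],108.3,A))
    L=np.polyfit(P[[1,2]][:,1] if 0 else P[:2][[0]][:,1].tolist()+P[[3]][:,1].tolist(),P[[0,3]][:,0],1); R=np.polyfit(P[[1,2]][:,1],P[[1,2]][:,0],1)
    print(dx,[(v,np.round(sorted([np.polyval(L,v),np.polyval(R,v)]),2).tolist()) for v in(252,254,262)])
for v in(252,254,262):
    r=86-g[v,290:308]; w=r/38; i=np.where(w>.5)[0]; a,b=i[0],i[-1]
    print(v,290+a-(w[a]-.5)/(w[a]-w[a-1]),290+b+(w[b]-.5)/(w[b]-w[b+1]))
E
```

```text
267 145 144 144 144 130 94 63 69 70 62 104 140 146 145 145 144 144
270 147 145 145 146 137 103 75 76 67 76 100 131 146 145 144 144 144
273 145 146 146 147 134 104 70 63 64 66 113 143 147 146 144 143 143
276 146 145 143 144 136 99 60 70 73 66 86 128 147 146 145 143 144
279 145 146 153 153 146 118 62 65 77 71 103 136 146 147 145 146 143
282 145 146 145 139 141 116 58 68 76 77 91 128 146 146 147 146 144
285 146 146 147 152 151 125 77 65 69 77 105 133 145 145 146 146 144
288 146 146 146 147 136 119 90 69 78 73 78 124 145 146 147 146 145
stud x side [526.70161313]
0 [(252, [293.83, 301.31]), (254, [294.13, 301.66]), (262, [295.32, 303.03])]
1 [(252, [294.29, 301.78]), (254, [294.6, 302.13]), (262, [295.81, 303.52])]
2 [(252, [294.76, 302.25]), (254, [295.07, 302.6]), (262, [296.29, 304.0])]
3 [(252, [295.23, 302.72]), (254, [295.54, 303.07]), (262, [296.77, 304.48])]
252 294.4 301.8636363636364
254 294.6470588235294 302.11764705882354
262 296.05 303.57142857142856
```

Bias cancelled, the stud's centre is about 1.4 mm lower in world x than the slot's line. I'll shift the strap by -1.3 mm and descend with force guarding.

```bash
python3 - <<'E'
from r import *
import cv2
t=pw(-11,0)+[-1.3,0]
bot.line_to([*t,108],velocity=40); bot.pause(.2); st("shift")
r=down(t,108,90,lim=4,step=2,v=40,xylim=5); print(r); st()
if r[0]<=90.01:
    r=down(t,90,58,lim=5,step=2,v=50,xylim=6); print(r); st("58")
    if r[0]<=58.01:
        bot.pause(.1); r=down(t,58,51,lim=4,step=.5,v=15,xylim=6); print(r); st("end")
cv2.imwrite("pics/side4.png",bot.camera("side")[:,:,::-1])
E
```

```text
shift t20.1 tcp [526.1 -14.6 108. ] F [ 0.2 -0.1 -4.3] w39.4 f45.0
(90, array([-0.08098439, -0.57002427, -1.78589168]))
 t22.3 tcp [525.9 -14.6  89.8] F [ 0.1 -0.7 -6.1] w39.9 f45.0
(58, array([-0.68008346,  0.88756765, -1.11119905]))
58 t26.3 tcp [525.9 -14.7  57.8] F [-0.5  0.2 -7.2] w39.4 f45.0
(53.0, array([-1.72478069, -0.53247276,  4.38537178]))
end t28.9 tcp [526.  -14.6  53.3] F [-2.  -0.3 -2. ] w39.4 f45.0
```

The strap went over the stud without contact and touched down at TCP z = 53, as expected. Now release, retreat and check.

```bash
python3 - <<'E'
from r import *
from h import *
t=pw(-11,0)+[-1.3,0]
bot.line_to([*t,52.6],velocity=10); st("press")
bot.move_gripper(60); bot.pause(.2); st("open")
bot.line_to([*t,160],velocity=120); bot.move_ptp([500,230,220],q(A)); bot.pause(.2); st("clear")
for n in("top","side"): cv2.imwrite(f"pics/{n}5.png",bot.camera(n)[:,:,::-1])
t=cv2.imread("pics/top5.png")[:,:,::-1]; s=cv2.imread("pics/side5.png")[:,:,::-1]
a=crop(t,290,225,90,60,4.4); b=crop(s,256,240,80,90,5); full=cv2.resize(t[:,:,::-1],(396,297))
c=np.zeros((570,800,3),np.uint8); c[:a.shape[0],:396]=a[:,:396]; c[264:264+297,:396]=full; c[:450,400:]=b
cv2.imwrite("pics/c7.png",c)
E
```

```text
press t29.2 tcp [526.1 -14.6  53.3] F [-3.6  1.5  5.7] w39.7 f45.0
open t30.0 tcp [526.  -14.6  52.6] F [ 0.4 -0.3  0.2] w59.8 f0.0
clear t32.3 tcp [500.2 228.7 219.6] F [ 0.7 -0.1 -0.1] w60.0 f0.0
```

View pics/c7.png

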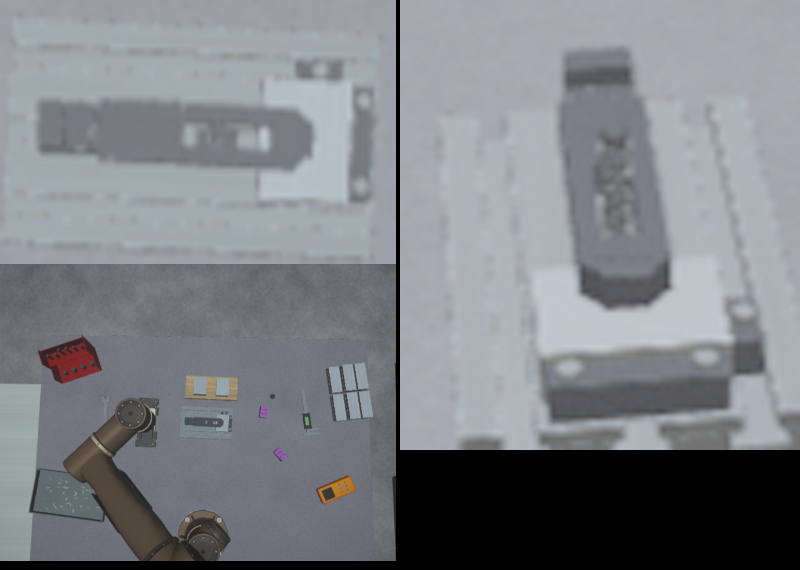

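The check picture shows:
- **Strap:** the stud comes up through the slot at about (210,135) in the top crop. The strap lies in line with the slots, and its nose is about 34 mm onto the blank at (313,135).
- **Heel:** both higher treads (x = 38–98) are clear behind the heel, so it rests on the 26 mm tread.
- **Blank:** it is still against both stops.

Now I'll hand in the job.

```bash
python3 -c "
from plant import bot
print(bot.close_job())"
```

```text
the job is handed in; nothing more can be done
None
```

The job is handed in, with no verdict returned: the strap lies over the stud with its nose about 34 mm onto the 26 mm blank and its heel on the step block's 26 mm tread, and the last pictures show the blank still against its stops.

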